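# Find the computer with the cooler in its cover and hold it open

## Robot

A 6-joint arm with a two-finger parallel gripper is mounted at the origin on the work surface. World frame = base frame: x ahead of the robot, y to its left, z up, the work surface at z = 0. Lengths are in mm, angles in rad, forces in N, time in s.
With the tool pointing down it reaches from about 275 to 850 mm from the base axis. Payload 19 kg.
Tool frame: the origin (TCP) lies between the finger pads; the fingertips stand 8 mm ahead of it and the grasp point (between the pads) lies 11 mm behind it; x points along the fingers, y is the direction in which the jaws open and shut, and the axes are right-handed (so a half turn about x gives the same grasp; the last joint's range is limited). The gripper opens to 85 mm and grips with 20 to 120 N. Pads are 22 mm wide; open, the fingers measure 114 mm over their backs; the gripper's body (76 mm by 85 mm) begins 54 mm behind the grasp point. The pads swing forward as they close: fully open they stand 13 mm farther back than shut.
Start: joints at [-1.44, 0.15, 1.437, -0, 1.554, -0.134], TCP at [150.462, -554.935, 239.267] pointing down, gripper open.
Joint ranges: [-2.8, 2.8], [-0.68, 2.1], [0.12, 2.68], [-1.39, 4.53], [0.16, 2.79], [-2.81, 2.81]. Speed limits (rad/s): [1.89, 1.89, 2.22, 3.01, 3.01, 3.01].

## Interface

Orientations are given as a unit quaternion [w, x, y, z].
In Python, from rig import sensors, imaging, job_done, look_for gives the robot as it stands.
- The arm moves only by the tool apply_moves, never from a script. Its arguments are lists of equal length, an entry for each row: "translation": the shift along the world's x, y, z in m, a list of three; "roll": the turn about the world's z in rad. In form: {"translation": [[tx, ty, tz], ...], "roll": [roll, ...]}. A call has 1 to 10 rows; each row is the pose to reach, as a shift and turn from the pose commanded when the call began; what a row does not reach only later rows make up. A row lasts 1/12 s, in which the tool goes at most 41.7 mm and 7.16 degrees, less where a joint would pass 70% of its speed; a pose out of reach is approached as far as the arm can. A call with a gripper value outside its range is refused whole. "gripper" is the closure in counts, from 0 (fully open) to 255 (shut), set as the call begins (left out, the last holds). The fingers move at their own pace and stop on an object; "squeeze" is the grip in N (left out, the last holds). Time passes only in rows, so rows that repeat a pose let the fingers close. It gives the time, the measured TCP pose, the force and the opening at its end, in the units of the state.
- sensors.get_state(): the state, without advancing time (a new reading comes with each control period).
- imaging.grab_frame(name): name is "side" or "top"; returns the picture (480x640x3 uint8, blue, green, red); there is no depth.
- imaging.camera_info(name): a dict with "fx", "fy", "cx", "cy" (pixels), "T" (4x4, takes a point from camera to world coordinates). Camera axes: x right, y up, looking along -z (the intrinsics and any distortion apply to the point x, -y, -z); pixel columns grow to the right and rows downward; lengths in mm; the calibration is good to about 2 mm. A picture is of the moment at which its call begins. camera_info takes no time and is no camera call.
- job_done(): hands the job in, once; it reports no verdict.
Trained networks look in the newest picture that a camera, given by its name, has taken for a name from the list of things; names that differ only in an ending like _2 or _b are one class to them, and where a whole thing is asked for, a point or a joint stands for the part that bears it (a point fixed in the world has none). Each returns a list of dicts, best first, with "score" (0 to 1); they miss things now and then, are a little off and sometimes report something else, mostly with a low value. They report only what shows in the picture. A call takes as long as a camera call.
- look_for(camera, target): "at" ([column, row] in pixels, amid what is visible of it).
The state is a dict: "time": time; "qpos": joint angles; "qd": joint speeds; "joint_torque": joint torques, N m; "tool_pos": TCP position; "orientation": TCP orientation; "ft_force": force on the tool from outside, world axes, zero at the start; "ft_torque": the same for the moment, N m; "finger_gap": finger opening in mm.
Only numpy, scipy, OpenCV 4.12 (cv2) and the standard library are available. Lean on these libraries where they do the work, as an engineer would, in place of code of your own. Each camera call takes 0.05 s, during which the arm holds its last target.

## Task

One of the two compact computers has a metal cooler fitted inside its cover, out of sight, which makes that cover clearly the heavier one: lift each cover a few centimetres by its handle to feel its weight, lowering it gently again rather than letting it drop. Then open the heavier cover to 45 degrees and finish while holding it there, still, with the gripper on its handle so that a colleague can plug the cooler in; the lighter cover is left shut and the other things on the bench are left where they are.

Things in the scene. Friction and masses are not known exactly. Their poses are not given: they have to be found in the camera images.
- case_a: one of the two compact computers (they look alike from outside): a dark steel case 200 long (x) by 190 wide (y) by 75 mm high, fixed in place. Origin: centre of its underside; its own +x points from handle edge to hinge (away from the robot), z up; turned up to 15 degrees. A closed housing 100 x 100 x 30 mm under its cover holds a cooler or a blank, unseen, changing from start to start
- grip_a (a point): middle of the straight handle on the cover of case_a: a round bare-metal bar 10 mm thick and 110 mm long, parallel to the case's y, on two 10 mm posts 100 mm apart (90 mm clear between them). The bar's axis lies 38 mm above the upper face of the cover, 180 mm in front of the hinge line and, when shut, 113 mm above the table. It moves with the cover; its axes are the cover's (same as the case's when shut)
- hinge_a (a point): middle of the hinge line of the cover of case_a, at the rear edge, 95 mm behind the case's centre and 73 mm above the table; the line runs along the case's y. The handle bar's axis is 180 mm in front of this point and 40 mm above it when shut, so it moves on a circle of 184 mm radius
- cover_a (a joint): opening angle of the cover of case_a in rad: 0 shut (level), growing as the handle edge swings up and back; stop at 1.35. A steel plate 195 x 190 x 4 mm on a free hinge (no spring): it falls shut from any angle unless held. Weight with what it holds: about 0.33 kg if a plastic blank, about 0.8 kg if the cooler (either give or take 15 percent)
- case_b: one of the two compact computers (they look alike from outside): a dark steel case 200 long (x) by 190 wide (y) by 75 mm high, fixed in place. Origin: centre of its underside; its own +x points from handle edge to hinge (away from the robot), z up; turned up to 15 degrees. A closed housing 100 x 100 x 30 mm under its cover holds a cooler or a blank, unseen, changing from start to start
- grip_b (a point): middle of the straight handle on the cover of case_b: a round bare-metal bar 10 mm thick and 110 mm long, parallel to the case's y, on two 10 mm posts 100 mm apart (90 mm clear between them). The bar's axis lies 38 mm above the upper face of the cover, 180 mm in front of the hinge line and, when shut, 113 mm above the table. It moves with the cover; its axes are the cover's (same as the case's when shut)
- hinge_b (a point): middle of the hinge line of the cover of case_b, at the rear edge, 95 mm behind the case's centre and 73 mm above the table; the line runs along the case's y. The handle bar's axis is 180 mm in front of this point and 40 mm above it when shut, so it moves on a circle of 184 mm radius
- cover_b (a joint): opening angle of the cover of case_b in rad: 0 shut (level), growing as the handle edge swings up and back; stop at 1.35. A steel plate 195 x 190 x 4 mm on a free hinge (no spring): it falls shut from any angle unless held. Weight with what it holds: about 0.33 kg if a plastic blank, about 0.8 kg if the cooler (either give or take 15 percent)
- screwdriver: bystander: screwdriver lying to the right of the cases, about 200 mm long
- tape: bystander: empty tape roll, 80 mm across, 24 mm high, lying flat beyond the screw tray
- can: bystander: can standing between the two cases, 52 mm across, 100 mm high; origin under its centre
- screwbox: bystander: open screw tray 60 x 50 x 22 mm between the two cases; origin under its centre
- mug: bystander: white mug 80 mm across, 90 mm high, to the left; origin under its centre
- cleaner: bystander: white bottle 60 mm across, 170 mm high, to the right; origin under its centre
- fan: bystander: flat square fan 92 x 92 x 25 mm, to the left; origin under its centre

How it is judged:
By the outcome, as a careful person would: the job done as asked, in the order asked, and still so for the second after the job is handed in, while the arm keeps its last pose, push and grip.
It also fails if it takes over 64 s, if anything falls off the work surface, if the arm or the gripper's body presses on something with over 40 N, if the wrist force passes 120 N, or if a joint passes its speed limit or range.

## Working session

There is one attempt and no reset: what is moved stays moved. The work goes in short steps, Python scripts to look and compute and a tool call to move; the robot and the scene stay as the last step left them, time stands still between calls to the robot, and variables do not carry over. Pictures are saved under pics/ and viewed, and the job is handed in when it is done.

Besides the shell and the picture viewer there is one more tool, called after "Request:" as a command line: name --pt "numbers of a row" for each row, then --argument value for the rest. apply_moves: Moves the arm, as the interface text tells. Its arguments: {"type":"object","properties":{"translation":{"type":"array","items":{"type":"array","items":{"type":"number"}}},"roll":{"type":"array","items":{"type":"number"}},"gripper":{"type":"number"},"squeeze":{"type":"number"}},"required":["translation","roll"]}

```bash
ls; mkdir -p pics
python3 - <<'E'
from rig import sensors, imaging, look_for
import cv2
print(sensors.get_state())
for c in("side","top"):
    im=imaging.grab_frame(c); cv2.imwrite(f"pics/{c}0.png",im)
    print(c,imaging.camera_info(c))
    for t in("grip_a","case_a"):
        print(t,[(r["at"],r["score"]) for r in look_for(c,t)])
E
```

```text
pics
{'time': 0.0, 'qpos': array([-1.44002787e+00,  1.50977633e-01,  1.43803656e+00, -2.81279228e-05,
        1.55381575e+00, -1.34001568e-01]), 'qd': array([-3.68737414e-04, -9.58371279e-04,  4.20065973e-04, -9.70149927e-05,
       -2.33967582e-04, -2.41877054e-04]), 'joint_torque': array([ 4.17787314e-04, -7.13064837e+01, -5.70864952e+01, -1.34135867e-04,
        9.06064175e-03, -1.29865023e-05]), 'tool_pos': array([ 150.40909006, -554.72326778,  238.67747867]), 'orientation': array([-0.09289984, -0.70091013, -0.09377476,  0.7009286 ]), 'ft_force': array([0.37486573, 0.62046258, 0.70291251]), 'ft_torque': array([-0.03498519, -0.0303996 , -0.02198979]), 'finger_gap': 85.61933762575553}
side {'fx': 606.755205747605, 'fy': 606.755205747605, 'cx': 306.18454514330125, 'cy': 237.82438855077163, 'T': array([[ 9.29152501e-01,  2.22670221e-01, -2.95116251e-01,
         2.40700050e+01],
       [-3.69653758e-01,  5.71730921e-01, -7.32447850e-01,
        -1.18900460e+03],
       [ 5.63276142e-03,  7.89646584e-01,  6.13536099e-01,
         1.11518534e+03],
       [ 0.00000000e+00,  0.00000000e+00,  0.00000000e+00,
         1.00000000e+00]])}
grip_a [([280.6, 202.4], 0.84), ([348.3, 296.1], 0.74)]
case_a [([284.6, 209.9], 0.83), ([348.5, 303.3], 0.76)]
top {'fx': 608.2651565612953, 'fy': 608.2651565612953, 'cx': 318.8713311511637, 'cy': 238.84325565642953, 'T': array([[-2.26848940e-02,  9.78425961e-01, -2.05348567e-01,
         1.65819676e+02],
       [-9.99727902e-01, -2.33170985e-02, -6.59040833e-04,
         2.79254051e+01],
       [-5.43295543e-03,  2.05277742e-01,  9.78688680e-01,
         1.82894955e+03],
       [ 0.00000000e+00,  0.00000000e+00,  0.00000000e+00,
         1.00000000e+00]])}
grip_a [([395.0, 232.8], 0.82), ([242.2, 241.2], 0.63)]
case_a [([396.4, 238.1], 0.82), ([245.2, 249.7], 0.79), ([327.8, 231.4], 0.62), ([490.4, 285.9], 0.48)]
```

View pics/side0.png

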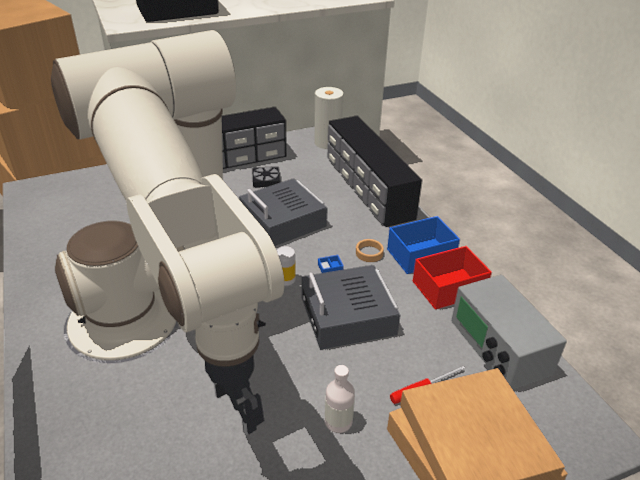

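View pics/top0.png

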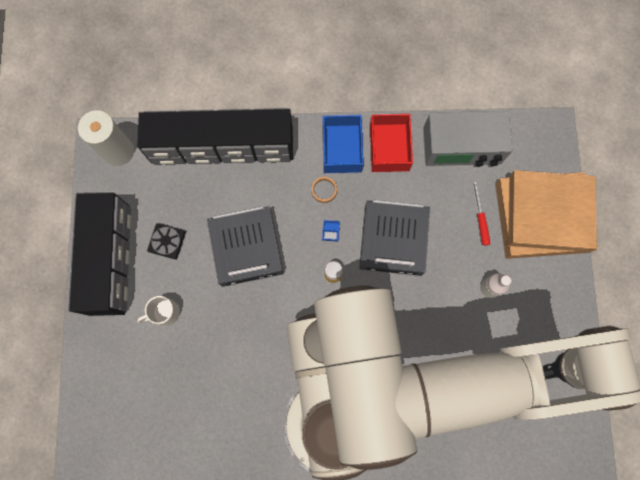

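Run:
```python
import cv2
a=cv2.imread('pics/top0.png'); cv2.imwrite('pics/topz.png',cv2.resize(a[170:320,170:470],None,fx=2.66,fy=2.66,interpolation=3))
a=cv2.imread('pics/side0.png'); cv2.imwrite('pics/sidez.png',cv2.resize(a[140:380,180:460],None,fx=2.5,fy=2.5,interpolation=3))
```

```text
(no output)
```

View pics/topz.png

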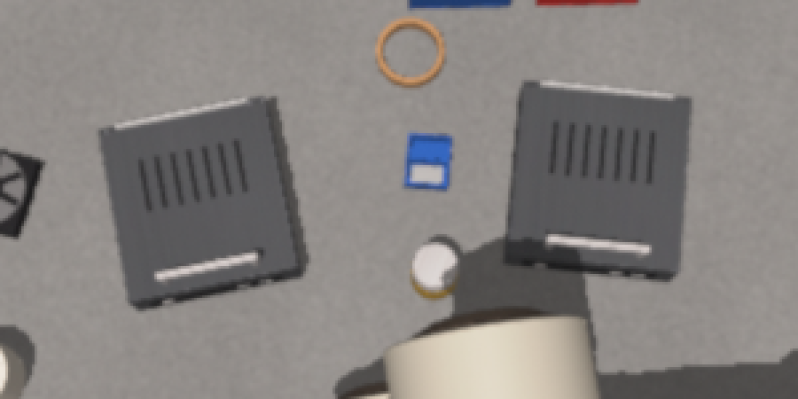

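View pics/sidez.png

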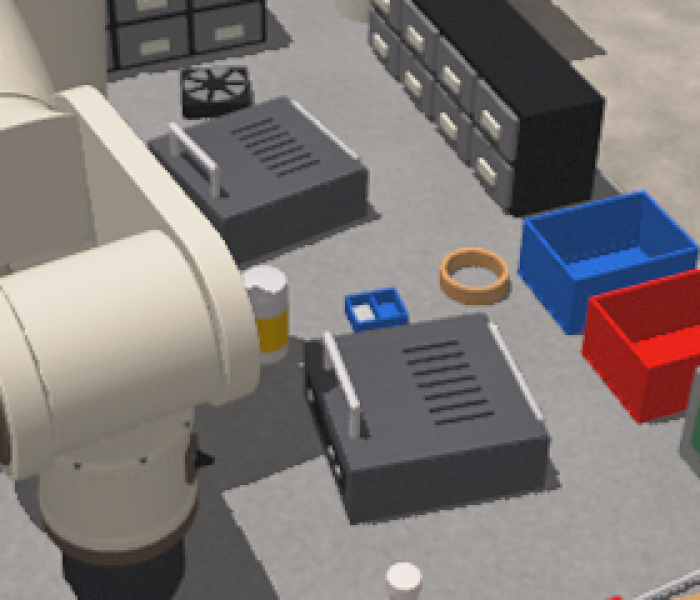

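The top view shows the left case (zoomed handle from about (228,274) to (267,267) px) and the right case (handle about (376,260) to (414,264) px). In the side view the bars are about (249,190)-(266,206) and (311,275)-(322,301). Next I'll segment the bars to sub-pixel level and triangulate.

```bash
cat > h.py <<'E'
import numpy as np, cv2
from rig import imaging
def proj(c,P):
    i=imaging.camera_info(c);T=i["T"];p=(np.asarray(P,float)-T[:3,3])@T[:3,:3]
    return np.stack([i["cx"]+i["fx"]*p[...,0]/-p[...,2], i["cy"]+i["fy"]*(-p[...,1])/-p[...,2]],-1)
def ray(c,uv):
    i=imaging.camera_info(c);T=i["T"];d=np.array([(uv[0]-i["cx"])/i["fx"],-(uv[1]-i["cy"])/i["fy"],-1]);return T[:3,3],T[:3,:3]@d
def atz(c,uv,z):
    o,d=ray(c,uv);return o+d*(z-o[2])/d[2]
def tri(u,v):
    A=[];b=[]
    for c,p in(("top",u),("side",v)):
        o,d=ray(c,p);d/=np.linalg.norm(d);M=np.eye(3)-np.outer(d,d);A.append(M);b.append(M@o)
    A=np.vstack(A);b=np.hstack(b);x=np.linalg.lstsq(A,b,rcond=None)[0];return x,np.linalg.norm(A@x-b)
E
python3 - <<'E'
from h import *
t=cv2.imread('pics/top0.png');s=cv2.imread('pics/side0.png')
def seg(im,box,th):
    x0,y0,x1,y1=box;g=im[y0:y1,x0:x1].min(2)
    m=(g>th).astype('uint8');n,l,st,ce=cv2.connectedComponentsWithStats(m)
    k=1+np.argmax(st[1:,4]);ys,xs=np.nonzero(l==k)
    r=cv2.minAreaRect(np.stack([xs,ys],1).astype('float32'))
    return ce[k]+[x0,y0],st[k],r
for nm,tb,sb in(("L",(222,260,272,282),(245,185,272,222)),("R",(370,255,420,270),(306,268,328,318))):
    a=seg(t,tb,140);b=seg(s,sb,140);print(nm,a,b)
# manual ends
E1={"L":[((228.5,274),(249.5,190)),((266.5,267),(265.5,205.5))],"R":[((375.8,259.6),(311.5,275)),((414.4,264),(322,300.5))]}
for k,v in E1.items():
    q=[tri(*e) for e in v];print(k,q); d=q[1][0]-q[0][0]
    print(' centre',(q[0][0]+q[1][0])/2,'len',np.linalg.norm(d),'yaw',np.arctan2(d[0],-d[1]))
    print(' at z113', [atz("top",e[0],116) for e in v])
# hinge strips top zoom
for k,(p,q) in {"L":((115,126),(247,101)),"R":((541,84),(674,97))}.items():
    P=[atz("top",np.array(x)/2.66+170-0.3,77) for x in(p,q)];d=P[1]-P[0];print(k,'hinge',(P[0]+P[1])/2,np.arctan2(d[0],-d[1]),np.linalg.norm(d))
E
```

```text
L (array([247.17213115, 269.59836066]), array([  6,   5,  39,  10, 122], dtype=int32), ((25.019229888916016, 9.59615421295166), (3.1378579139709473, 38.63488006591797), 78.69007110595703)) (array([253.43478261, 193.42028986]), array([  0,   0,  22,  23, 138], dtype=int32), ((11.832136154174805, 8.692098617553711), (29.36334800720215, 12.923263549804688), 36.38435363769531))
R (array([395.17073171, 261.28455285]), array([  6,   3,  39,   8, 123], dtype=int32), ((24.96923065185547, 6.246153831481934), (38.20269775390625, 3.4729726314544678), 7.125016689300537)) (array([314.55238095, 280.95714286]), array([  0,   0,  18,  36, 210], dtype=int32), ((8.335882186889648, 17.413530349731445), (36.35770034790039, 14.234381675720215), 84.0938491821289))
L [(array([432.48391283, 288.79159354, 110.97285705]), np.float64(3.610830563808933)), (array([447.45393985, 179.40240546, 121.75902531]), np.float64(2.2990700953468144))]
 centre [439.96892634 234.0969995  116.36594118] len 110.93438422176014 yaw 0.13600621421224854
 at z113 [array([429.17527052, 288.46186388, 116.        ]), array([446.78421123, 180.21681463, 116.        ])]
R [(array([ 463.32596737, -133.06507379,  108.42862429]), np.float64(1.729584202981574)), (array([ 445.86530139, -240.81472573,  122.4877029 ]), np.float64(2.0426005015002584))]
 centre [ 454.59563438 -186.93989976  115.4581636 ] len 110.05689456372501 yaw -0.16065195723459727
 at z113 [array([ 460.81240697, -132.06475927,  116.        ]), array([ 445.49988003, -241.46520161,  116.        ])]
L hinge [619.55694583 268.24361861  77.        ] 0.16971274483273124 149.58077484038614
R hinge [ 634.60290268 -208.97800198   77.        ] -0.12523948758103218 149.11789580818788
```

```bash
python3 - <<'E'
from h import *
t=cv2.imread('pics/top0.png')
for nm,(x0,y0,x1,y1) in (("L",(222,260,272,282)),("R",(370,255,420,270))):
    g=t[y0:y1,x0:x1].min(2).astype(float);w=np.clip(g-110,0,None)
    ys,xs=np.mgrid[y0:y1,x0:x1];P=np.stack([xs,ys],-1).reshape(-1,2)+0.0;w=w.ravel()
    c=(P*w[:,None]).sum(0)/w.sum();C=((P-c)*w[:,None]).T@(P-c);e=np.linalg.eigh(C)[1][:,1];e*=np.sign(e[0])
    a=atz("top",c-e*19,115);b=atz("top",c+e*19,115);d=b-a
    print(nm,c,'centre',(a+b)/2,'yaw',np.arctan2(d[0],-d[1]))
    yaw=np.arctan2(d[0],-d[1]);print(' hinge by model',(a+b)/2+180*np.array([np.cos(yaw),np.sin(yaw),0]))
E
python3 - <<'E'
from rig import sensors
import numpy as np
from scipy.spatial.transform import Rotation as R
q=sensors.get_state()['orientation'];print(R.from_quat(np.roll(q,-1)).as_matrix().round(3))
E
```

```text
L [249.3869404  271.06814942] centre [436.36644781 229.14158114 115.        ] yaw -0.017250271796153797
 hinge by model [616.33966701 226.03668621 115.        ]
R [394.87902318 261.3541526 ] centre [ 454.62728352 -186.32619561  115.        ] yaw -0.13440004634130298
 hinge by model [ 633.00402566 -210.44543816  115.        ]
[[-0.     0.262 -0.965]
 [ 0.001 -0.965 -0.262]
 [-1.    -0.001 -0.   ]]
```

Request:
apply_moves --pt "0.304 0.3684 0.0" --pt "0.304 0.3684 0.0" --pt "0.304 0.3684 0.0" --pt "0.304 0.3684 0.0" --pt "0.304 0.3684 0.0" --pt "0.304 0.3684 0.0" --pt "0.304 0.3684 0.0" --pt "0.304 0.3684 0.0" --pt "0.304 0.3684 0.0" --pt "0.304 0.3684 0.0" --roll '[1.173, 1.173, 1.173, 1.173, 1.173, 1.173, 1.173, 1.173, 1.173, 1.173]' --gripper 0 --squeeze 20

```text
time: 1.13
tool_pos: [416.5, -231.7, 239.5]
orientation: [0.468, 0.53, 0.467, -0.53]
ft_force: [1.0, -1.3, 0.8]
finger_gap: 85.6
```

Request:
apply_moves --pt "0 0 0" --pt "0 0 0" --pt "0 0 0" --roll '[0, 0, 0]'

```text
time: 1.38
tool_pos: [415.6, -233.6, 239.2]
orientation: [-0.466, -0.532, -0.466, 0.532]
ft_force: [0.1, -0.6, -0.6]
finger_gap: 85.2
```

```bash
cat >> h.py <<'E'
from rig import sensors
from scipy.spatial.transform import Rotation as Ro
def st():
    s=sensors.get_state();M=Ro.from_quat(np.roll(s['orientation'],-1)).as_matrix()
    print('t',round(s['time'],2),'pos',s['tool_pos'].round(2),'jawyaw',np.arctan2(M[1,1],M[0,1]).round(4),'xax',M[:,0].round(3),'F',s['ft_force'].round(2),'M',s['ft_torque'].round(2),'gap',round(s['finger_gap'],1),'q',s['qpos'].round(2));return s
E
python3 -c "
from h import *
st()"
```

```text
t 1.38 pos [ 415.57 -233.6   239.22] jawyaw -0.1327 xax [-0. -0. -1.] F [ 0.08 -0.6  -0.57] M [-0.02  0.   -0.02] gap 85.2 q [-0.67 -0.06  1.65 -0.    1.54 -0.54]
```

Request:
apply_moves --pt "0.02 0.024 0" --pt "0.039 0.047 0" --pt "0.039 0.047 -0.03" --pt "0.039 0.047 -0.06" --pt "0.039 0.047 -0.085" --pt "0.039 0.047 -0.09" --pt "0.039 0.047 -0.09" --roll '[0, 0, 0, 0, 0, 0, 0]'

```text
time: 1.97
tool_pos: [453.6, -187.4, 148.3]
orientation: [-0.464, -0.532, -0.466, 0.533]
ft_force: [0.4, 0.2, 0.8]
finger_gap: 85.3
```

```bash
python3 -c "
from h import *
st()
for c in('side','top'):
    im=imaging.grab_frame(c); b=(250,200,430,335) if c=='side' else (160,160,460,385)
    cv2.imwrite(f'pics/{c}1.png',cv2.resize(im[b[1]:b[3],b[0]:b[2]],None,fx=800/(b[2]-b[0]),fy=800/(b[2]-b[0]),interpolation=3))
"
```

```text
t 1.97 pos [ 453.58 -187.41  148.28] jawyaw -0.1354 xax [-0.002  0.001 -1.   ] F [0.36 0.18 0.78] M [ 0.01 -0.03 -0.02] gap 85.3 q [-0.55  0.03  1.76 -0.    1.36 -0.41]
```

View pics/side1.png

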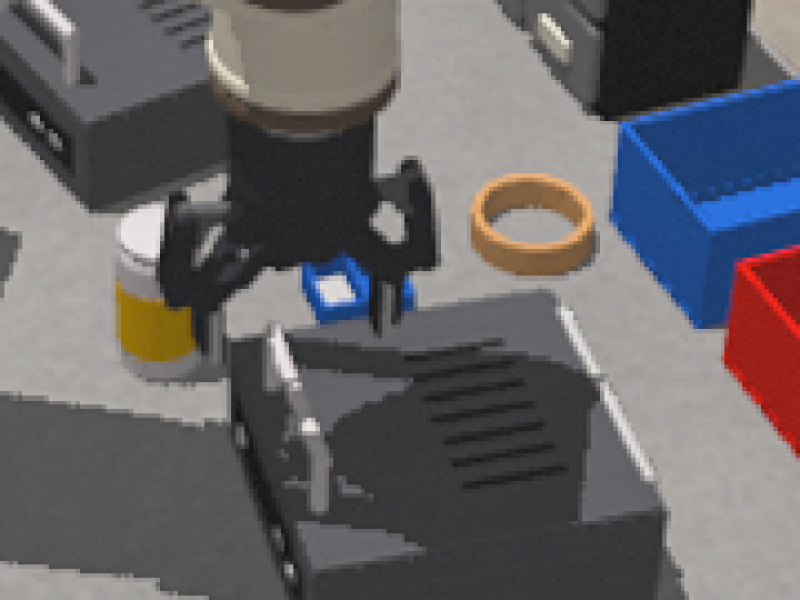

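View pics/top1.png

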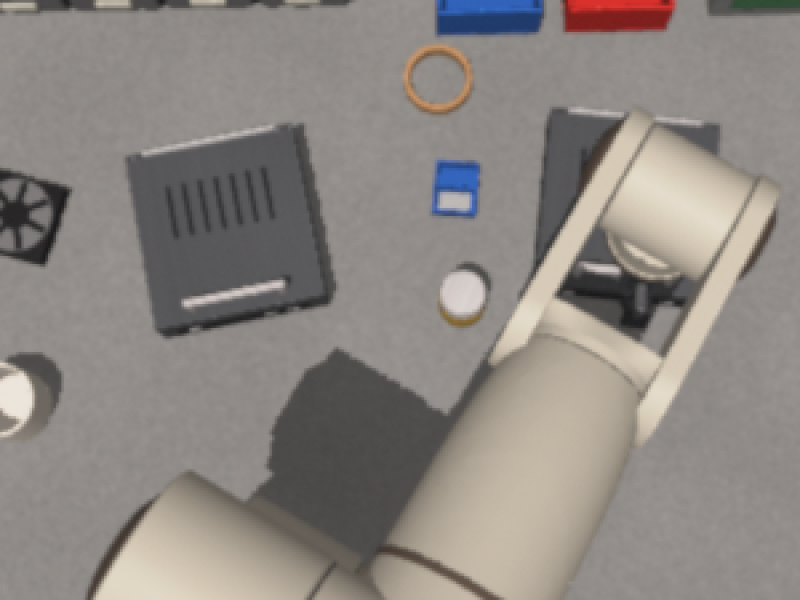

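The side view shows the fingers straddling the right bar: tips near (297,281) and (335,274) px, bar between. In the top view the left bar is fully visible for refining. I'll descend and close gently.

Request:
apply_moves --pt "0 0 -0.012" --pt "0 0 -0.025" --pt "0 0 -0.036" --pt "0 0 -0.044" --pt "0 0 -0.046" --pt "0 0 -0.046" --roll '[0, 0, 0, 0, 0, 0]'

```text
time: 2.57
tool_pos: [454.7, -186.7, 103.3]
orientation: [-0.466, -0.532, -0.466, 0.532]
ft_force: [-0.8, -1.2, -0.0]
finger_gap: 85.3
```

```bash
python3 -c "
from h import *
st()"
```

```text
t 2.57 pos [ 454.65 -186.69  103.34] jawyaw -0.1332 xax [-0.  0. -1.] F [-0.81 -1.17 -0.01] M [-0.02 -0.02  0.  ] gap 85.3 q [-0.55  0.07  1.81 -0.    1.26 -0.41]
```

Request:
apply_moves --pt "0 0 0" --pt "0 0 0" --pt "0 0 0" --pt "0 0 0" --pt "0 0 0" --pt "0 0 0" --roll '[0, 0, 0, 0, 0, 0]' --gripper 190 --squeeze 20

```text
time: 3.07
tool_pos: [454.7, -186.6, 103.4]
orientation: [-0.466, -0.532, -0.466, 0.532]
ft_force: [0.2, -0.1, 1.0]
finger_gap: 21.6
```

```bash
python3 -c "
from h import *
st()"
```

```text
t 3.07 pos [ 454.68 -186.58  103.4 ] jawyaw -0.133 xax [ 0. -0. -1.] F [ 0.15 -0.09  1.03] M [0.05 0.01 0.01] gap 21.6 q [-0.55  0.07  1.81 -0.    1.26 -0.41]
```

Request:
apply_moves --pt "0 0 0" --pt "0 0 0" --pt "0 0 0" --pt "0 0 0" --roll '[0, 0, 0, 0]' --gripper 255 --squeeze 20

```text
time: 3.4
tool_pos: [454.6, -186.6, 103.3]
orientation: [-0.466, -0.532, -0.466, 0.532]
ft_force: [-0.4, 0.4, 2.3]
finger_gap: 8.9
```

```bash
python3 -c "
from h import *
st()"
```

```text
t 3.4 pos [ 454.63 -186.57  103.33] jawyaw -0.133 xax [-0.  0. -1.] F [-0.38  0.43  2.32] M [0.08 0.19 0.06] gap 8.9 q [-0.55  0.07  1.81 -0.    1.26 -0.41]
```

Request:
apply_moves --pt "0 0 0" --pt "0.0008 -0.0001 0.004" --pt "0.0019 -0.0003 0.0078" --pt "0.003 -0.0004 0.0117" --pt "0.0042 -0.0006 0.0155" --pt "0.0054 -0.0007 0.0194" --pt "0.0067 -0.0009 0.0232" --pt "0.0081 -0.0011 0.027" --pt "0.0096 -0.0013 0.0307" --pt "0.0096 -0.0013 0.0307" --roll '[0, 0, 0, 0, 0, 0, 0, 0, 0, 0]' --gripper 255 --squeeze 50

```text
time: 4.23
tool_pos: [464.3, -187.8, 134.8]
orientation: [-0.466, -0.532, -0.466, 0.532]
ft_force: [-7.5, 1.1, -1.8]
finger_gap: 8.2
```

Request:
apply_moves --pt "0 0 0" --roll '[0]'

```text
time: 4.32
tool_pos: [464.1, -187.8, 134.4]
orientation: [-0.465, -0.532, -0.466, 0.532]
ft_force: [-6.5, 0.5, -1.5]
finger_gap: 8.1
```

```bash
cat > m.py <<'E'
from h import *
F=[];Q=[]
for k in range(16):
    s=sensors.get_state();F.append(s['ft_force']);Q.append(s['joint_torque']);imaging.grab_frame('side' if k else 'side')
F=np.array(F);print('F',F.mean(0).round(2),'sem',(F.std(0)/4).round(2),'tau',np.mean(Q,0).round(2));st()
E
python3 m.py
```

```text
F [-7.15  0.65 -1.26] sem [0.14 0.1  0.18] tau [ 9.000e-01 -5.989e+01 -5.759e+01  8.600e-01 -2.000e+00  3.000e-02]
t 5.12 pos [ 464.02 -187.76  134.2 ] jawyaw -0.133 xax [-0.001  0.    -1.   ] F [-7.12  1.38 -1.26] M [0.09 1.14 0.03] gap 8.1 q [-0.54  0.06  1.76 -0.    1.33 -0.41]
```

Request:
apply_moves --pt "0 0 0" --pt "-0.0015 0.0002 -0.0038" --pt "-0.0029 0.0004 -0.0075" --pt "-0.0029 0.0004 -0.0075" --pt "-0.0029 0.0004 -0.0075" --roll '[0, 0, 0, 0, 0]' --squeeze 30

```text
time: 5.53
tool_pos: [461.2, -187.4, 126.6]
orientation: [-0.465, -0.532, -0.466, 0.532]
ft_force: [-6.8, 1.6, -1.7]
finger_gap: 8.1
```

```bash
python3 m.py
```

```text
F [-6.43  0.96 -1.54] sem [0.11 0.13 0.1 ] tau [ 8.400e-01 -5.948e+01 -5.692e+01  8.000e-01 -1.840e+00  2.000e-02]
t 6.33 pos [ 461.25 -187.4   126.79] jawyaw -0.1329 xax [-0.001  0.    -1.   ] F [-6.15  0.14 -1.29] M [ 0.13  1.03 -0.02] gap 8.1 q [-0.54  0.06  1.77 -0.    1.31 -0.41]
```

Request:
apply_moves --pt "-0.0013 0.0002 -0.004" --pt "-0.0026 0.0003 -0.008" --pt "-0.0037 0.0005 -0.012" --pt "-0.0048 0.0006 -0.016" --pt "-0.0057 0.0008 -0.0195" --pt "-0.0063 0.0009 -0.0215" --pt "-0.0067 0.0009 -0.0232" --pt "-0.0067 0.0009 -0.0236" --pt "-0.0067 0.0009 -0.0236" --roll '[0, 0, 0, 0, 0, 0, 0, 0, 0]'

```text
time: 7.08
tool_pos: [454.8, -186.6, 103.7]
orientation: [0.466, 0.532, 0.466, -0.532]
ft_force: [-9.0, 1.9, 8.1]
finger_gap: 8.3
```

```bash
python3 -c "
from h import *
st();im=imaging.grab_frame('side');st();b=(250,200,430,335);cv2.imwrite('pics/side2.png',cv2.resize(im[b[1]:b[3],b[0]:b[2]],None,fx=4.4,fy=4.4,interpolation=3))"
```

```text
t 7.08 pos [ 454.81 -186.59  103.74] jawyaw -0.133 xax [ 0. -0. -1.] F [-8.97  1.95  8.06] M [0.32 1.16 0.01] gap 8.3 q [-0.55  0.07  1.81  0.    1.26 -0.41]
t 7.13 pos [ 454.81 -186.59  103.76] jawyaw -0.133 xax [ 0. -0. -1.] F [-8.69  1.73  7.09] M [0.36 1.15 0.01] gap 8.3 q [-0.55  0.07  1.81  0.    1.26 -0.41]
```

View pics/side2.png

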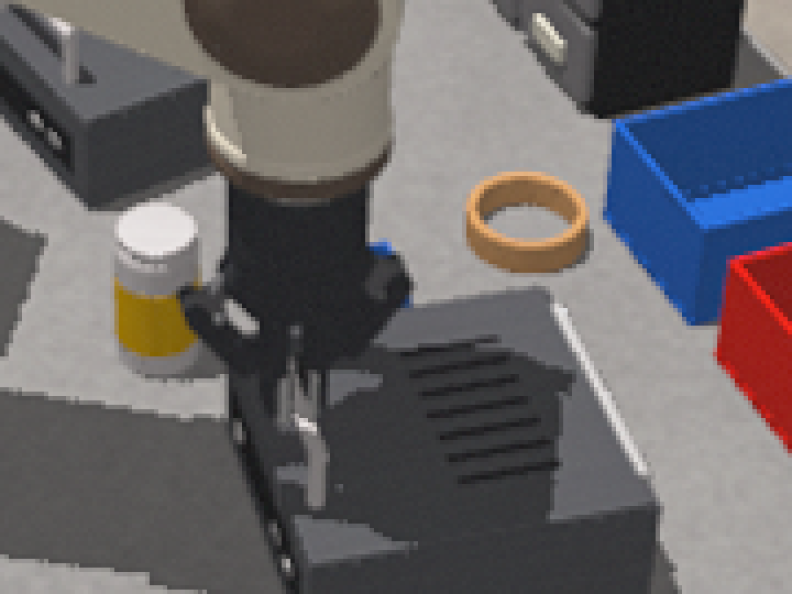

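The cover is shut: the handle is back in place, and the upward force shows it on its stop. I'll release it, then refine the left bar from the top view.

Request:
apply_moves --pt "0 0 0" --pt "0 0 0" --pt "0 0 0" --pt "0 0 0" --pt "0 0 0.03" --pt "0 0 0.065" --pt "0 0 0.1" --pt "0 0 0.11" --roll '[0, 0, 0, 0, 0, 0, 0, 0]' --gripper 0 --squeeze 20

```text
time: 7.8
tool_pos: [455.9, -187.2, 218.1]
orientation: [0.468, 0.533, 0.464, -0.531]
ft_force: [0.8, -0.9, 1.2]
finger_gap: 85.4
```

Run:
```python
from h import *
st()
for nm in ('L','R'):
    im=imaging.grab_frame('top')
    break
s=imaging.grab_frame('side');st();cv2.imwrite('pics/side3.png',s);cv2.imwrite('pics/top3.png',im)
# restrict: pixels in handle polygon L
g=im.min(2).astype(float)
x0,y0,x1,y1=226,264,270,277
for th in (100,120,140):
    m=(g[y0:y1,x0:x1]>th).astype('uint8')
    n,l,sx,ce=cv2.connectedComponentsWithStats(m);k=1+np.argmax(sx[1:,4]);ys,xs=np.nonzero(l==k)
    w=g[y0:y1,x0:x1][ys,xs];P=np.stack([xs+x0,ys+y0],1).astype(float)
    r=cv2.minAreaRect(P.astype('float32'));vx,vy,cx,cy=cv2.fitLine(P.astype('float32'),cv2.DIST_HUBER,0,.01,.01).ravel()
    e=np.array([vx,vy])*np.sign(vx);c=np.array(r[0]);a=atz('top',c-19*e,116);b=atz('top',c+19*e,116);d=b-a
    print(th,len(xs),r,(a+b)/2,np.arctan2(d[0],-d[1]))
cv2.imwrite('pics/lz.png',cv2.resize(im[200:290,200:290],None,fx=6.5,fy=6.5,interpolation=cv2.INTER_NEAREST))
```

```text
t 7.8 pos [ 455.89 -187.21  218.11] jawyaw -0.1329 xax [ 0.005 -0.003 -1.   ] F [ 0.81 -0.91  1.24] M [-0.03 -0.06  0.03] gap 85.4 q [-0.55 -0.02  1.66  0.    1.49 -0.41]
t 7.9 pos [ 455.54 -187.03  215.22] jawyaw -0.1329 xax [ 0.004 -0.002 -1.   ] F [-0.2  -0.02 -1.44] M [-0.01 -0.01 -0.03] gap 85.4 q [-0.55 -0.02  1.66  0.    1.49 -0.41]
100 179 ((247.05770874023438, 270.2884521484375), (5.295135498046875, 39.223228454589844), 78.69007110595703) [438.62080342 235.59541574 116.        ] 0.18270185045888523
120 153 ((247.05770874023438, 269.7884826660156), (3.9223225116729736, 39.02710723876953), 78.69007110595703) [440.0603366  235.59944953 116.        ] 0.17709170839470068
140 119 ((247.021240234375, 269.600830078125), (3.0386545658111572, 38.6269645690918), 78.11134338378906) [440.60380673 235.70329788 116.        ] 0.18000055391304295
```

View pics/lz.png

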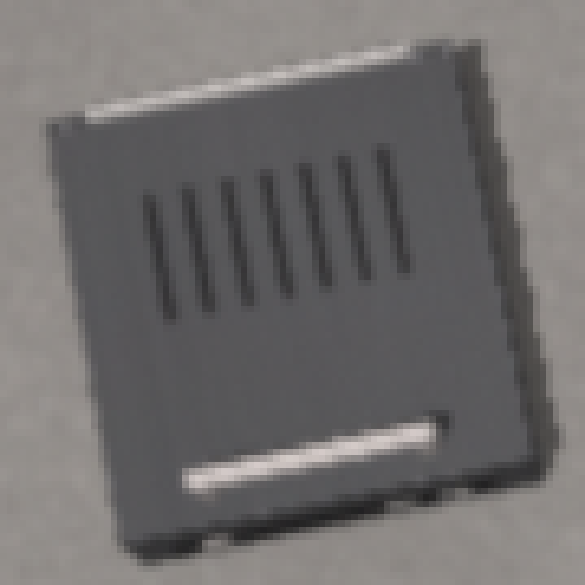

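Request:
apply_moves --pt "-0.0153 0.4225 0" --pt "-0.0153 0.4225 0" --pt "-0.0153 0.4225 0" --pt "-0.0153 0.4225 0" --pt "-0.0153 0.4225 0" --pt "-0.0153 0.4225 0" --pt "-0.0153 0.4225 0" --pt "-0.0153 0.4225 0" --pt "-0.0153 0.4225 0" --pt "-0.0153 0.4225 0" --roll '[0.311, 0.311, 0.311, 0.311, 0.311, 0.311, 0.311, 0.311, 0.311, 0.311]'

```text
time: 8.73
tool_pos: [438.6, 231.9, 211.7]
orientation: [0.542, 0.453, 0.543, -0.454]
ft_force: [1.7, -1.3, 0.3]
finger_gap: 85.7
```

Request:
apply_moves --pt "0 0 0" --pt "0 0 0" --pt "0 0 0" --pt "0 0 0" --roll '[0, 0, 0, 0]'

```text
time: 9.07
tool_pos: [439.6, 228.9, 212.2]
orientation: [0.542, 0.454, 0.542, -0.454]
ft_force: [0.1, -0.2, -0.0]
finger_gap: 85.4
```

```bash
python3 -c "
from h import *
st()"
```

```text
t 9.07 pos [439.62 228.86 212.24] jawyaw 0.1769 xax [-0.001 -0.    -1.   ] F [ 0.12 -0.16 -0.01] M [0.01 0.   0.04] gap 85.4 q [ 0.32 -0.    1.66 -0.    1.49  0.15]
```

Request:
apply_moves --pt "0.0005 0.0066 -0.02" --pt "0.0005 0.0066 -0.045" --pt "0.0005 0.0066 -0.065" --pt "0.0005 0.0066 -0.08" --pt "0.0005 0.0066 -0.092" --pt "0.0005 0.0066 -0.102" --pt "0.0005 0.0066 -0.107" --pt "0.0005 0.0066 -0.109" --pt "0.0005 0.0066 -0.109" --roll '[0, 0, 0, 0, 0, 0, 0, 0, 0]'

```text
time: 9.82
tool_pos: [440.3, 236.0, 103.9]
orientation: [0.542, 0.454, 0.542, -0.454]
ft_force: [0.1, -0.2, -0.2]
finger_gap: 85.5
```

```bash
python3 -c "
from h import *
st();im=imaging.grab_frame('side');b=(210,140,360,252);cv2.imwrite('pics/side4.png',cv2.resize(im[b[1]:b[3],b[0]:b[2]],None,fx=5.3,fy=5.3,interpolation=3))"
```

```text
t 9.82 pos [440.29 236.04 103.93] jawyaw 0.1772 xax [-0. -0. -1.] F [ 0.13 -0.16 -0.24] M [-0.03  0.01 -0.05] gap 85.5 q [0.34 0.08 1.8  0.   1.26 0.16]
```

View pics/side4.png

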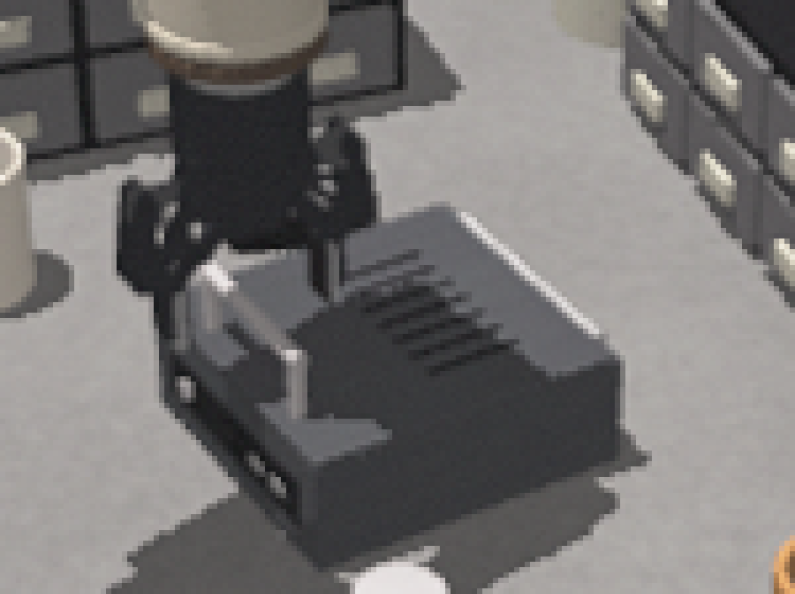

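The fingers straddle the left bar: the line between the tips, zoomed (180,345)-(330,295), crosses the bar at its middle, about (255,315).

Request:
apply_moves --pt "0 0 0" --pt "0 0 0" --pt "0 0 0" --pt "0 0 0" --pt "0 0 0" --pt "0 0 0" --roll '[0, 0, 0, 0, 0, 0]' --gripper 190 --squeeze 20

```text
time: 10.37
tool_pos: [440.1, 236.5, 103.9]
orientation: [0.542, 0.454, 0.543, -0.454]
ft_force: [0.4, 0.1, 1.6]
finger_gap: 21.5
```

Request:
apply_moves --pt "0 0 0" --pt "0 0 0" --pt "0 0 0" --pt "0 0 0" --roll '[0, 0, 0, 0]' --gripper 255 --squeeze 20

```text
time: 10.7
tool_pos: [440.1, 236.4, 103.9]
orientation: [0.542, 0.454, 0.543, -0.454]
ft_force: [-0.5, -0.1, 2.1]
finger_gap: 9.0
```

```bash
python3 -c "
from h import *
st()"
```

```text
t 10.7 pos [440.07 236.44 103.93] jawyaw 0.178 xax [-0.  0. -1.] F [-0.53 -0.07  2.11] M [-0.05  0.17  0.04] gap 9.0 q [0.34 0.08 1.8  0.   1.26 0.16]
```

Request:
apply_moves --pt "0 0 0" --pt "0.0008 0.0002 0.004" --pt "0.0019 0.0003 0.0078" --pt "0.003 0.0005 0.0117" --pt "0.0042 0.0007 0.0155" --pt "0.0054 0.001 0.0194" --pt "0.0067 0.0012 0.0232" --pt "0.008 0.0014 0.027" --pt "0.0095 0.0017 0.0307" --pt "0.0095 0.0017 0.0307" --roll '[0, 0, 0, 0, 0, 0, 0, 0, 0, 0]' --gripper 255 --squeeze 50

```text
time: 11.53
tool_pos: [449.6, 238.2, 135.4]
orientation: [0.542, 0.454, 0.543, -0.454]
ft_force: [-7.8, 0.2, 1.6]
finger_gap: 8.0
```

Request:
apply_moves --pt "0 0 0" --roll '[0]'

```text
time: 11.62
tool_pos: [449.5, 238.2, 135.0]
orientation: [0.542, 0.453, 0.543, -0.454]
ft_force: [-6.6, 0.7, 0.2]
finger_gap: 7.9
```

```bash
python3 m.py
```

```text
F [-7.08  0.6   0.66] sem [0.13 0.11 0.1 ] tau [-1.970e+00 -6.042e+01 -5.664e+01 -8.300e-01 -1.980e+00  5.000e-02]
t 12.42 pos [449.38 238.15 134.83] jawyaw 0.1781 xax [-0.001 -0.    -1.   ] F [-6.81  0.36  1.51] M [0.05 1.11 0.06] gap 8.3 q [0.34 0.07 1.74 0.   1.33 0.16]
```

Request:
apply_moves --pt "0 0 0" --pt "-0.0015 -0.0003 -0.0038" --pt "-0.0029 -0.0005 -0.0075" --pt "-0.0029 -0.0005 -0.0075" --pt "-0.0029 -0.0005 -0.0075" --roll '[0, 0, 0, 0, 0]' --squeeze 30

```text
time: 12.83
tool_pos: [446.6, 237.6, 127.3]
orientation: [0.542, 0.453, 0.543, -0.454]
ft_force: [-5.9, 0.8, 0.8]
finger_gap: 8.3
```

```bash
python3 m.py
```

```text
F [-6.64  0.51  0.62] sem [0.12 0.13 0.11] tau [-1.760e+00 -6.003e+01 -5.603e+01 -7.100e-01 -1.850e+00  5.000e-02]
t 13.63 pos [446.65 237.67 127.46] jawyaw 0.1781 xax [-0. -0. -1.] F [-6.81  0.26  1.55] M [0.06 0.99 0.03] gap 8.2 q [0.34 0.07 1.75 0.   1.31 0.16]
```

The left lift took a tangential force of about 2.1 N then 1.7 N, against 3.9 N then 3.65 N on the right, so the right cover is the heavy one. I'll lower the left gently.

Request:
apply_moves --pt "-0.0013 -0.0002 -0.004" --pt "-0.0026 -0.0005 -0.008" --pt "-0.0037 -0.0007 -0.012" --pt "-0.0048 -0.0009 -0.016" --pt "-0.0057 -0.001 -0.0195" --pt "-0.0063 -0.0011 -0.0215" --pt "-0.0067 -0.0012 -0.0232" --pt "-0.0067 -0.0012 -0.0236" --pt "-0.0067 -0.0012 -0.0236" --roll '[0, 0, 0, 0, 0, 0, 0, 0, 0]'

```text
time: 14.38
tool_pos: [440.2, 236.5, 104.3]
orientation: [0.543, 0.454, 0.542, -0.453]
ft_force: [-8.9, -2.3, 8.0]
finger_gap: 8.0
```

```bash
python3 -c "
from h import *
st()"
```

```text
t 14.38 pos [440.23 236.49 104.31] jawyaw 0.1781 xax [ 0.001  0.    -1.   ] F [-8.89 -2.3   8.  ] M [-0.15  1.02  0.06] gap 8.0 q [ 0.34  0.08  1.8  -0.    1.26  0.16]
```

Request:
apply_moves --pt "0 0 0" --pt "0 0 0" --pt "0 0 0" --pt "0 0 0" --pt "0 0 0.03" --pt "0 0 0.065" --pt "0 0 0.1" --pt "0 0 0.11" --pt "0 0 0.11" --roll '[0, 0, 0, 0, 0, 0, 0, 0, 0]' --gripper 0 --squeeze 20

```text
time: 15.13
tool_pos: [441.1, 236.8, 216.6]
orientation: [0.543, 0.455, 0.542, -0.452]
ft_force: [0.3, 0.0, 0.2]
finger_gap: 85.5
```

Request:
apply_moves --pt "0.0145 -0.423 0" --pt "0.0145 -0.423 0" --pt "0.0145 -0.423 0" --pt "0.0145 -0.423 0" --pt "0.0145 -0.423 0" --pt "0.0145 -0.423 0" --pt "0.0145 -0.423 0" --pt "0.0145 -0.423 0" --pt "0.0145 -0.423 0" --pt "0.0145 -0.423 0" --roll '[-0.311, -0.311, -0.311, -0.311, -0.311, -0.311, -0.311, -0.311, -0.311, -0.311]'

```text
time: 15.97
tool_pos: [453.5, -182.1, 212.4]
orientation: [-0.465, -0.532, -0.466, 0.532]
ft_force: [0.8, 1.1, 0.2]
finger_gap: 85.2
```

Request:
apply_moves --pt "0 0 0" --pt "0 0 0" --pt "0 0 0" --pt "0 0 0" --roll '[0, 0, 0, 0]'

```text
time: 16.3
tool_pos: [454.2, -178.9, 213.0]
orientation: [-0.466, -0.532, -0.466, 0.532]
ft_force: [-0.2, -0.2, 0.5]
finger_gap: 85.2
```

```bash
python3 -c "
from h import *
st()
im=imaging.grab_frame('side');cv2.imwrite('pics/side5.png',im)"
```

```text
t 16.3 pos [ 454.22 -178.94  212.98] jawyaw -0.132 xax [-0.001  0.001 -1.   ] F [-0.23 -0.16  0.51] M [0.03 0.03 0.04] gap 85.2 q [-0.53 -0.02  1.67  0.    1.49 -0.4 ]
```

View pics/side5.png

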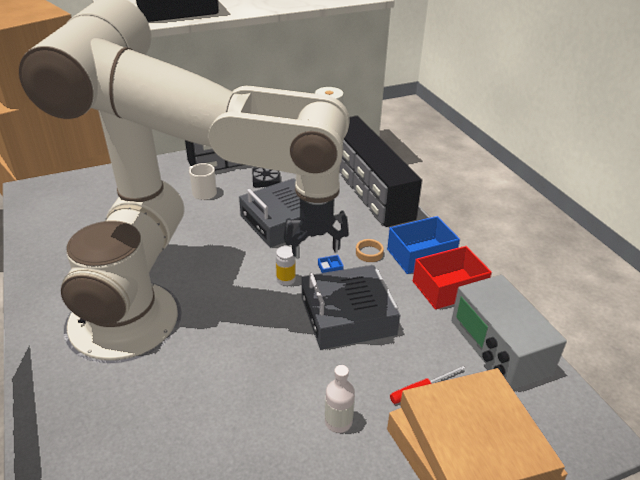

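Both covers are shut and the bystanders are where they were. I'll descend onto the right bar and grip it.

Request:
apply_moves --pt "0.0004 -0.0077 -0.02" --pt "0.0004 -0.0077 -0.045" --pt "0.0004 -0.0077 -0.065" --pt "0.0004 -0.0077 -0.08" --pt "0.0004 -0.0077 -0.092" --pt "0.0004 -0.0077 -0.102" --pt "0.0004 -0.0077 -0.107" --pt "0.0004 -0.0077 -0.1095" --pt "0.0004 -0.0077 -0.1095" --roll '[0, 0, 0, 0, 0, 0, 0, 0, 0]'

```text
time: 17.1
tool_pos: [454.8, -187.3, 103.9]
orientation: [-0.466, -0.532, -0.466, 0.532]
ft_force: [-0.4, -0.0, 0.3]
finger_gap: 85.6
```

Request:
apply_moves --pt "0 0 0" --pt "0 0 0" --pt "0 0 0" --pt "0 0 0" --pt "0 0 0" --pt "0 0 0" --roll '[0, 0, 0, 0, 0, 0]' --gripper 190 --squeeze 20

```text
time: 17.6
tool_pos: [454.7, -187.8, 104.1]
orientation: [-0.466, -0.532, -0.466, 0.532]
ft_force: [0.5, 0.4, 0.1]
finger_gap: 21.4
```

Request:
apply_moves --pt "0 0 0" --pt "0 0 0" --pt "0 0 0" --pt "0 0 0" --roll '[0, 0, 0, 0]' --gripper 255 --squeeze 20

```text
time: 17.93
tool_pos: [454.5, -187.7, 104.0]
orientation: [-0.466, -0.532, -0.466, 0.532]
ft_force: [-3.6, 0.3, 3.2]
finger_gap: 9.1
```

```bash
python3 -c "
from h import *
st()
r=np.hypot(180,40);a0=np.arctan2(40,180)
for th in np.arange(0,46,2.5):
    a=a0+np.radians(th);dx=180-r*np.cos(a);print(th,(dx*np.cos(.133)/1000).round(4),(-dx*np.sin(.133)/1000).round(4),((r*np.sin(a)-40)/1000).round(4))
"
```

```text
t 17.93 pos [ 454.52 -187.7   104.04] jawyaw -0.1331 xax [-0. -0. -1.] F [-3.58  0.34  3.18] M [0.04 0.57 0.03] gap 9.1 q [-0.55  0.07  1.81 -0.    1.26 -0.42]
0.0 0.0 -0.0 0.0
2.5 0.0019 -0.0003 0.0078
5.0 0.0041 -0.0006 0.0155
7.5 0.0067 -0.0009 0.0232
10.0 0.0096 -0.0013 0.0306
12.5 0.0128 -0.0017 0.038
15.0 0.0163 -0.0022 0.0452
17.5 0.0202 -0.0027 0.0523
20.0 0.0243 -0.0033 0.0592
22.5 0.0288 -0.0038 0.0658
25.0 0.0335 -0.0045 0.0723
27.5 0.0385 -0.0051 0.0786
30.0 0.0437 -0.0059 0.0846
32.5 0.0492 -0.0066 0.0904
35.0 0.055 -0.0074 0.096
37.5 0.061 -0.0082 0.1013
40.0 0.0672 -0.009 0.1063
42.5 0.0737 -0.0099 0.1111
45.0 0.0803 -0.0107 0.1156
```

Request:
apply_moves --pt "0 0 0" --pt "0.0009 -0.0001 0.0039" --pt "0.0019 -0.0003 0.0078" --pt "0.0041 -0.0006 0.0155" --pt "0.0067 -0.0009 0.0232" --pt "0.0096 -0.0013 0.0306" --pt "0.0128 -0.0017 0.038" --pt "0.0163 -0.0022 0.0452" --pt "0.0202 -0.0027 0.0523" --pt "0.0202 -0.0027 0.0523" --roll '[0, 0, 0, 0, 0, 0, 0, 0, 0, 0]' --gripper 255 --squeeze 50

```text
time: 18.77
tool_pos: [475.1, -190.4, 158.2]
orientation: [-0.466, -0.532, -0.466, 0.532]
ft_force: [-12.1, 1.0, 1.7]
finger_gap: 7.9
```

```bash
python3 -c "
from h import *
st()"
```

```text
t 18.77 pos [ 475.12 -190.35  158.15] jawyaw -0.1328 xax [-0. -0. -1.] F [-12.14   1.03   1.68] M [0.19 2.19 0.05] gap 7.9 q [-0.53  0.06  1.7  -0.    1.38 -0.4 ]
```

Request:
apply_moves --pt "0.0015 -0.0003 0.0035" --pt "0.0031 -0.0005 0.0068" --pt "0.0076 -0.0011 0.0135" --pt "0.0123 -0.0017 0.02" --pt "0.0173 -0.0024 0.0263" --pt "0.0225 -0.0031 0.0323" --pt "0.028 -0.0038 0.0381" --pt "0.028 -0.0038 0.0381" --roll '[0, 0, 0, 0, 0, 0, 0, 0]'

```text
time: 19.43
tool_pos: [503.5, -194.1, 196.6]
orientation: [0.466, 0.532, 0.466, -0.532]
ft_force: [-16.2, 3.6, 9.3]
finger_gap: 8.1
```

```bash
python3 -c "
from h import *
st();im=imaging.grab_frame('side');b=(230,160,440,317);cv2.imwrite('pics/side6.png',cv2.resize(im[b[1]:b[3],b[0]:b[2]],None,fx=3.8,fy=3.8,interpolation=3))"
```

```text
t 19.43 pos [ 503.5  -194.14  196.6 ] jawyaw -0.1328 xax [ 0. -0. -1.] F [-16.19   3.62   9.3 ] M [0.67 2.54 0.1 ] gap 8.1 q [-0.51  0.09  1.59 -0.    1.46 -0.38]
```

View pics/side6.png

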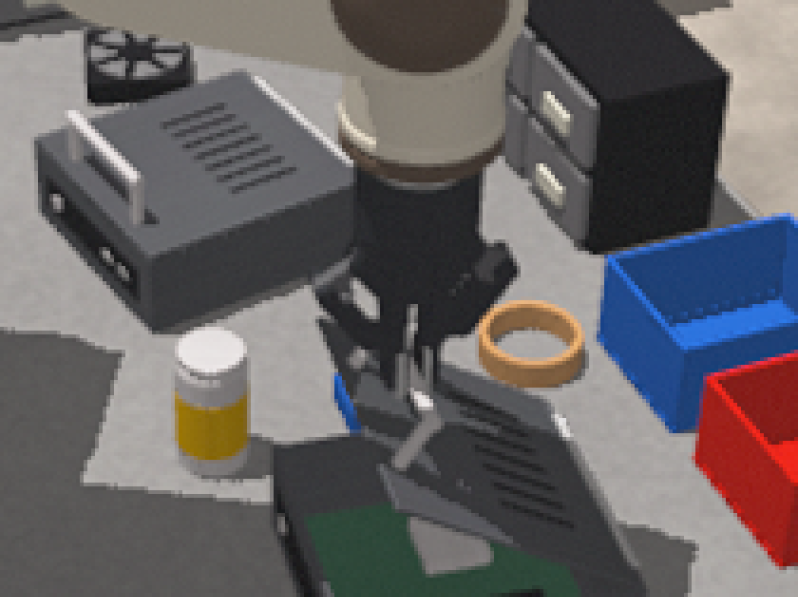

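The cover is at about 33°, held cleanly by the bar, but there is about 18 N compressing toward the hinge. I'll shift radially outward by about 2 mm and check.

Request:
apply_moves --pt "-0.0007 0.0001 0.0007" --pt "-0.0014 0.0002 0.0014" --pt "-0.0014 0.0002 0.0014" --roll '[0, 0, 0]'

```text
time: 19.73
tool_pos: [502.3, -194.0, 195.8]
orientation: [0.466, 0.533, 0.465, -0.532]
ft_force: [6.6, -1.4, -12.5]
finger_gap: 8.0
```

```bash
python3 -c "
from h import *
st()"
```

```text
t 19.73 pos [ 502.35 -193.95  195.8 ] jawyaw -0.1329 xax [ 0.002  0.    -1.   ] F [  6.61  -1.38 -12.47] M [-0.2  -0.9  -0.02] gap 8.0 q [-0.51  0.09  1.59  0.    1.46 -0.38]
```

Request:
apply_moves --pt "0.0008 -0.0001 -0.0005" --pt "0.0032 -0.0005 0.0023" --pt "0.0062 -0.0008 0.0051" --pt "0.0121 -0.0016 0.0106" --pt "0.0182 -0.0024 0.0157" --pt "0.0214 -0.0028 0.0182" --pt "0.0247 -0.0033 0.0206" --pt "0.0247 -0.0033 0.0206" --pt "0.0247 -0.0033 0.0206" --roll '[0, 0, 0, 0, 0, 0, 0, 0, 0]'

```text
time: 20.48
tool_pos: [526.5, -197.2, 217.2]
orientation: [0.466, 0.532, 0.466, -0.532]
ft_force: [-5.7, 3.0, 3.0]
finger_gap: 8.0
```

```bash
cat > ang.py <<'E'
from h import *
s=st();p=s['tool_pos']-[454.6,-186.8,103.6]
c,sn=np.cos(.133),-np.sin(.133);dx=p[0]*c+p[1]*sn
a=np.arctan2(40+p[2],180-dx);F=-s['ft_force'];fx=F[0]*c+F[1]*sn
print('theta',np.degrees(a)-12.53,'r',np.hypot(40+p[2],180-dx),'lat',-p[0]*sn+p[1]*c,'radial',-fx*np.cos(a)+F[2]*np.sin(a),'tang',fx*np.sin(a)+F[2]*np.cos(a))
E
python3 ang.py
```

```text
t 20.48 pos [ 526.54 -197.19  217.21] jawyaw -0.1327 xax [ 0. -0. -1.] F [-5.73  3.03  3.02] M [0.62 1.21 0.04] gap 8.0 q [-0.5   0.13  1.5   0.    1.51 -0.36]
theta 42.5309730220367 r 187.3827699584562 lat -0.7548077655526022 radial -5.962981837411738 tang 3.253548856979366
```

Run:
```python
from h import *
for c in('side','top'):
    im=imaging.grab_frame(c);cv2.imwrite(f'pics/{c}7f.png',im);b=(290,210,410,300+10) if c=='side' else (340,180,460,290)
    cv2.imwrite(f'pics/{c}7.png',cv2.resize(im[b[1]:b[3],b[0]:b[2]],None,fx=6,fy=6,interpolation=3))
# predicted corners of cover & bar at various angles
psi=-.133;G=np.array([454.6,-186.6,113.]);X=np.array([np.cos(psi),np.sin(psi),0]);Y=np.array([-np.sin(psi),np.cos(psi),0]);Z=np.array([0,0,1.])
H=G+180*X-40*Z
for th in(40,42.5,45):
    t=np.radians(th);x=np.cos(t)*X-np.sin(t)*Z;z=np.sin(t)*X+np.cos(t)*Z
    pts={'barL':-180*x+40*z+55*Y,'barR':-180*x+40*z-55*Y,'frL':-195*x+2*z+95*Y,'frR':-195*x+2*z-95*Y}
    for c,b in(('side',(290,210)),('top',(340,180))): print(th,c,{k:((proj(c,H+v)-b)*6).round(0) for k,v in pts.items()})
```

```text
40 side {'barL': array([288., 157.]), 'barR': array([370., 329.]), 'frL': array([175., 149.]), 'frR': array([307., 451.])}
40 top {'barL': array([248., 289.]), 'barR': array([491., 315.]), 'frL': array([149., 366.]), 'frR': array([566., 410.])}
42.5 side {'barL': array([304., 145.]), 'barR': array([387., 316.]), 'frL': array([189., 135.]), 'frR': array([323., 436.])}
42.5 top {'barL': array([250., 273.]), 'barR': array([494., 299.]), 'frL': array([152., 351.]), 'frR': array([570., 395.])}
45 side {'barL': array([320., 134.]), 'barR': array([405., 305.]), 'frL': array([203., 121.]), 'frR': array([339., 421.])}
45 top {'barL': array([253., 256.]), 'barR': array([497., 282.]), 'frL': array([154., 335.]), 'frR': array([573., 380.])}
```

View pics/side7.png

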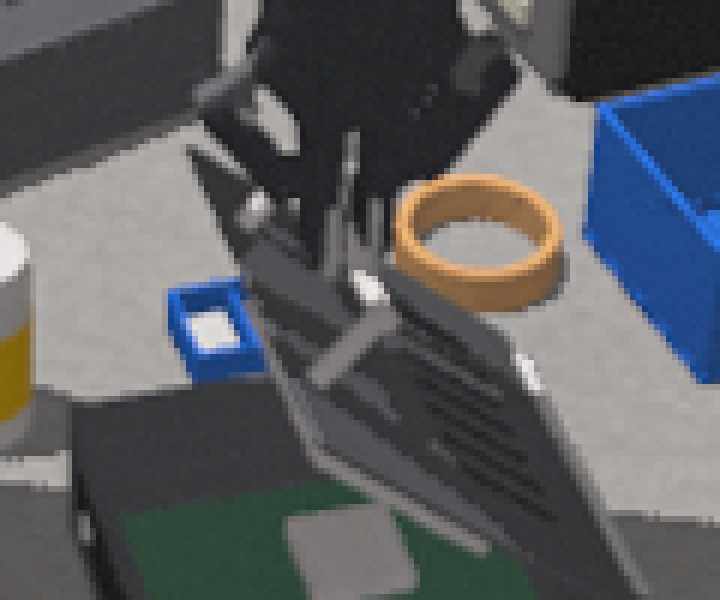

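View pics/top7.png

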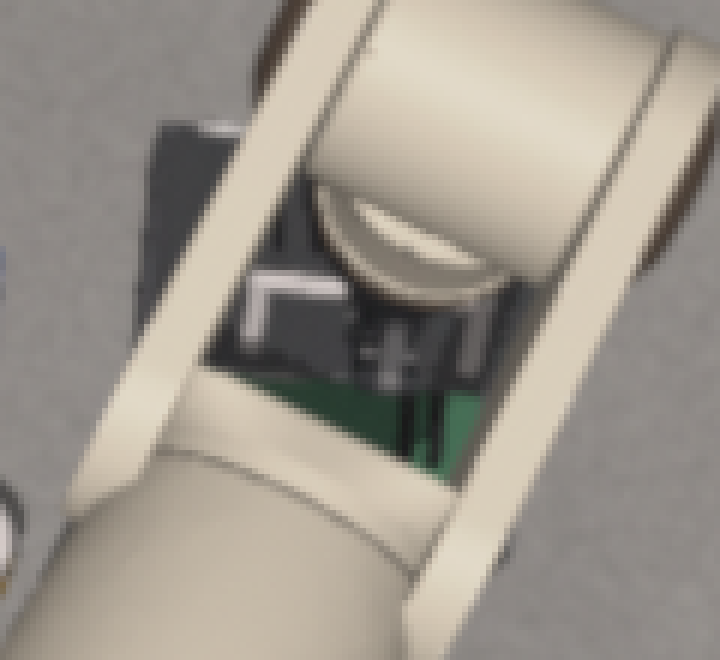

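```bash
cat > ov.py <<'E'
from h import *
import sys
psi=-.133;G=np.array([454.6,-186.6,113.]);X=np.array([np.cos(psi),np.sin(psi),0]);Y=np.array([-np.sin(psi),np.cos(psi),0]);Z=np.array([0,0,1.])
H=G+180*X-40*Z
def segs(th):
    t=np.radians(th);x=np.cos(t)*X-np.sin(t)*Z;z=np.sin(t)*X+np.cos(t)*Z
    A=lambda a,b,c:H+a*x+b*Y+c*z
    return [(A(-180,55,45),A(-180,-55,45)),(A(-195,95,2),A(-195,-95,2)),(A(-195,95,2),A(0,95,2)),(A(-195,-95,2),A(0,-95,2)),(A(-180,-55,45),A(-180,-55,2)),(A(-195,-95,-2),A(-195,95,-2))]
def ov(im,c,b,k,th,col,out):
    z=cv2.resize(im[b[1]:b[3],b[0]:b[2]],None,fx=k,fy=k,interpolation=3)
    for p,q in segs(th):
        P=((proj(c,np.array([p,q]))-b[:2]+.5)*k).round().astype(int);cv2.line(z,tuple(map(int,P[0])),tuple(map(int,P[1])),col,1)
    cv2.imwrite(out,z)
E
python3 - <<'E'
from ov import *
s0=cv2.imread('pics/side0.png');s7=cv2.imread('pics/side7f.png')
ov(s0,'side',(290,210,410,310+40),4,0,(0,255,255),'pics/o0.png')
ov(s7,'side',(290,210,410,310),6,42.5,(0,255,255),'pics/o1.png')
E
```

```text
(no output)
```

View pics/o0.png

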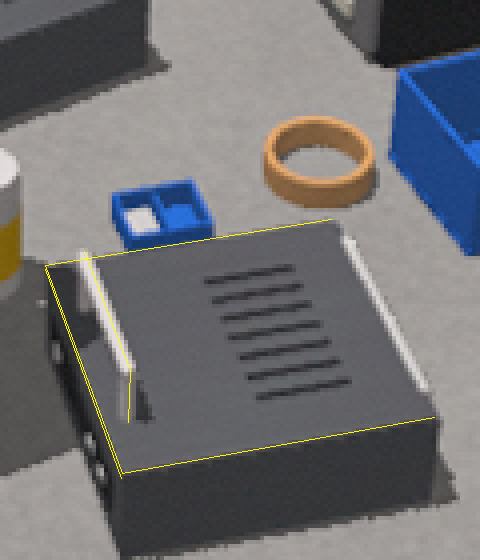

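View pics/o1.png

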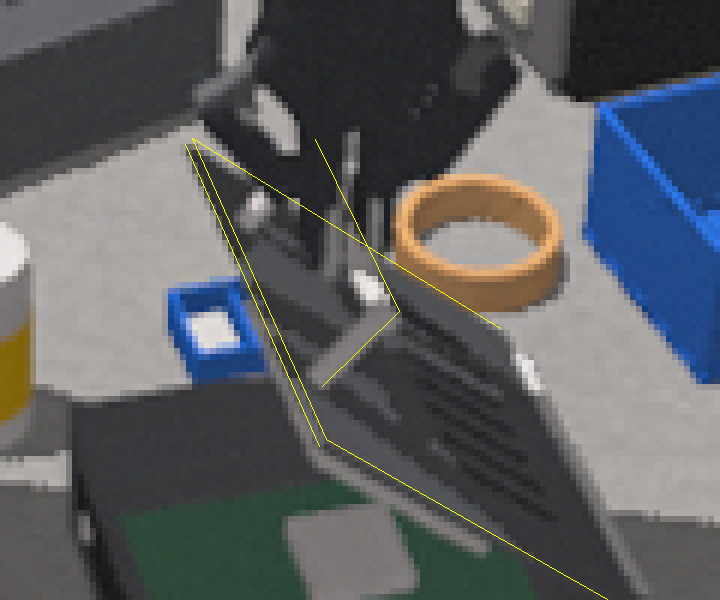

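Run:
```python
from ov import *
s7=cv2.imread('pics/side7f.png');t7=cv2.imread('pics/top7f.png')
ov(s7,'side',(290,210,410,310),6,40.5,(0,255,255),'pics/o2.png')
ov(t7,'top',(340,180,460,280),6,40.5,(0,255,255),'pics/o3.png')
```

```text
(no output)
```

View pics/o2.png

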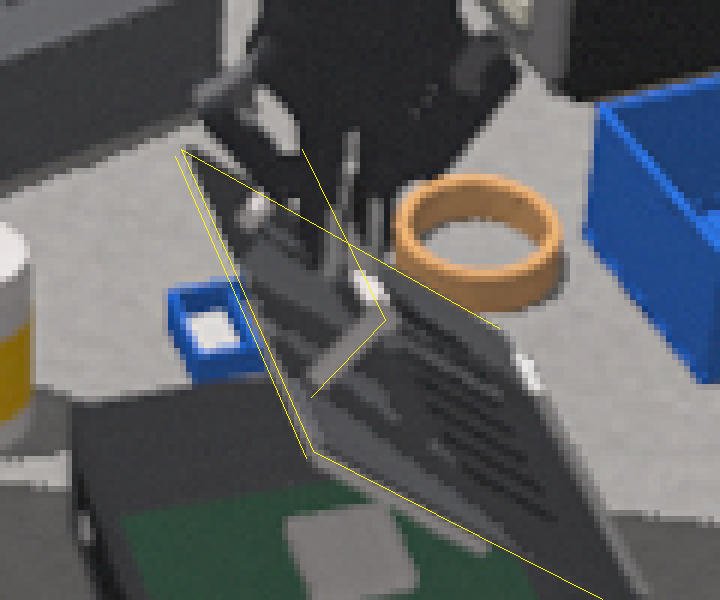

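View pics/o3.png

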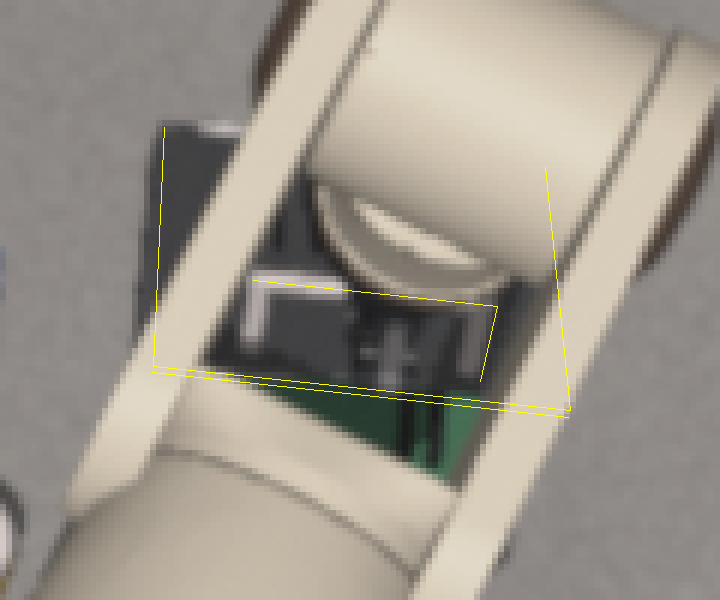

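Request:
apply_moves --pt "0 0 0" --pt "0.0014 -0.0002 0.0012" --pt "0.0028 -0.0004 0.0023" --pt "0.0042 -0.0006 0.0033" --pt "0.0056 -0.0008 0.0043" --pt "0.0069 -0.001 0.0052" --pt "0.008 -0.0011 0.0059" --pt "0.008 -0.0011 0.0059" --pt "0.008 -0.0011 0.0059" --pt "0.008 -0.0011 0.0059" --roll '[0, 0, 0, 0, 0, 0, 0, 0, 0, 0]' --gripper 255 --squeeze 80

```text
time: 21.42
tool_pos: [534.3, -198.2, 222.7]
orientation: [-0.466, -0.532, -0.466, 0.532]
ft_force: [-6.1, 3.6, 0.2]
finger_gap: 7.4
```

```bash
python3 ang.py
python3 - <<'E'
from ov import *
s=imaging.grab_frame('side');t=imaging.grab_frame('top');cv2.imwrite('pics/s8f.png',s);cv2.imwrite('pics/t8f.png',t)
ov(s,'side',(290,210,410,310),6,45,(0,255,255),'pics/o4.png')
ov(t,'top',(340,180,460,280),6,45,(0,255,255),'pics/o5.png')
E
```

```text
t 21.42 pos [ 534.32 -198.22  222.72] jawyaw -0.1328 xax [-0.  0. -1.] F [-6.12  3.61  0.24] M [0.64 1.26 0.05] gap 7.4 q [-0.49  0.15  1.48  0.    1.52 -0.36]
theta 45.4606704981119 r 187.6495531506377 lat -0.7448672934946536 radial -3.6755094550849834 tang 5.426028750630862
```

View pics/o4.png

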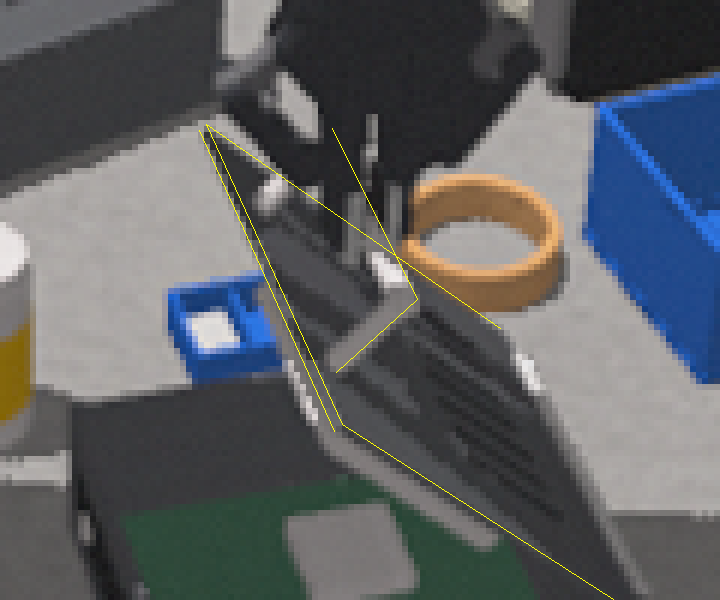

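View pics/o5.png

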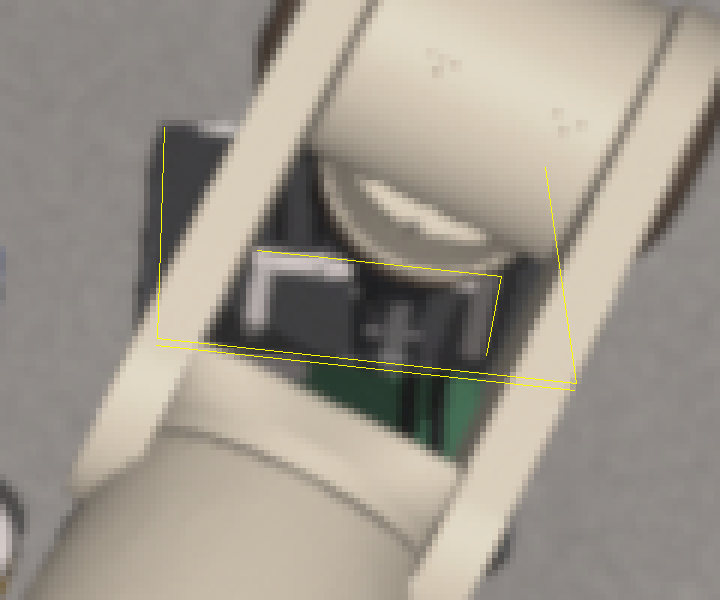

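```bash
sed -i 's/,45),A(-180,-55,45)/,40),A(-180,-55,40)/; s/A(-180,-55,45),A(-180,-55,2)/A(-180,-50,40),A(-180,-50,2)),(A(-180,50,40),A(-180,50,2)/' ov.py
python3 - <<'E'
from ov import *
s=cv2.imread('pics/s8f.png');t=cv2.imread('pics/t8f.png');s0=cv2.imread('pics/side0.png');t0=cv2.imread('pics/top0.png')
L=[]
for im,c,b,th in((s,'side',(300,215,390,290),45),(t,'top',(355,190,445,265),45),(s0,'side',(300,260,390,335),0),(t0,'top',(355,200,445,275),0)):
    ov(im,c,b,4.4,th,(0,255,255),'pics/tmp.png');L.append(cv2.imread('pics/tmp.png'))
cv2.imwrite('pics/quad.png',cv2.resize(np.vstack([np.hstack(L[:2]),np.hstack(L[2:])]),None,fx=.9,fy=.9,interpolation=cv2.INTER_AREA))
E
```

```text
(no output)
```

View pics/quad.png

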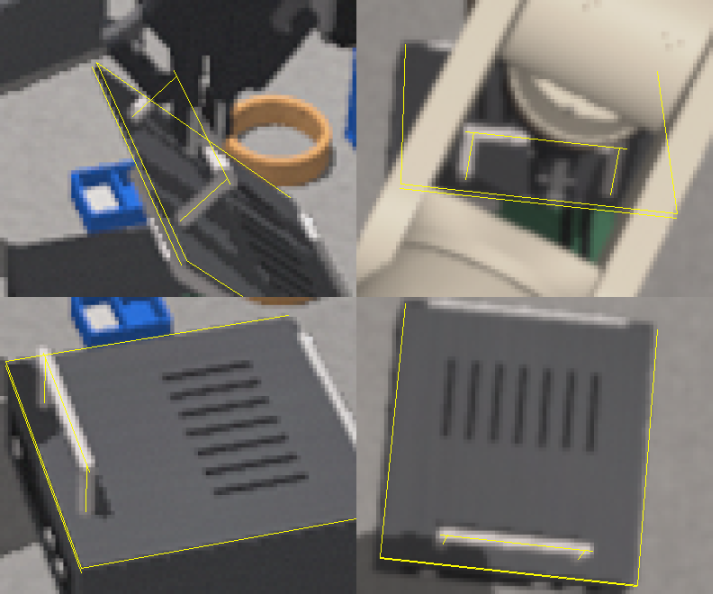

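Request:
apply_moves --pt "0.0008 -0.0001 0.0005" --pt "0.0008 -0.0001 0.0005" --pt "0.0008 -0.0001 0.0005" --pt "0.0008 -0.0001 0.0005" --pt "0.0008 -0.0001 0.0005" --pt "0.0008 -0.0001 0.0005" --pt "0.0008 -0.0001 0.0005" --pt "0.0008 -0.0001 0.0005" --roll '[0, 0, 0, 0, 0, 0, 0, 0]'

```text
time: 22.18
tool_pos: [535.1, -198.3, 223.2]
orientation: [-0.466, -0.532, -0.466, 0.532]
ft_force: [-5.4, 4.1, -0.1]
finger_gap: 7.1
```

```bash
python3 ang.py; python3 m.py; python3 ang.py; python3 -c "
from h import *
cv2.imwrite('pics/s9.png',imaging.grab_frame('side'))"
```

```text
t 22.18 pos [ 535.07 -198.31  223.2 ] jawyaw -0.1329 xax [-0.  0. -1.] F [-5.36  4.14 -0.12] M [ 0.56  1.28 -0.04] gap 7.1 q [-0.49  0.15  1.47  0.    1.52 -0.36]
theta 45.73343669973419 r 187.65857439426503 lat -0.7361069983212456 radial -2.984360482301901 tang 5.0444761586731
F [-5.59  3.75 -0.24] sem [0.11 0.12 0.12] tau [-8.100e-01 -7.087e+01 -6.009e+01 -2.000e-02 -2.460e+00 -1.000e-02]
t 22.98 pos [ 535.09 -198.29  223.19] jawyaw -0.1328 xax [-0.  0. -1.] F [-5.71  3.17 -0.45] M [0.63 1.31 0.06] gap 7.2 q [-0.49  0.15  1.47  0.    1.52 -0.36]
t 22.98 pos [ 535.09 -198.29  223.19] jawyaw -0.1328 xax [-0.  0. -1.] F [-5.71  3.17 -0.45] M [0.63 1.31 0.06] gap 7.2 q [-0.49  0.15  1.47  0.    1.52 -0.36]
theta 45.73586745907404 r 187.64195176153768 lat -0.7182040650952715 radial -2.8114833632126586 tang 5.410038614830677
```

View pics/s9.png

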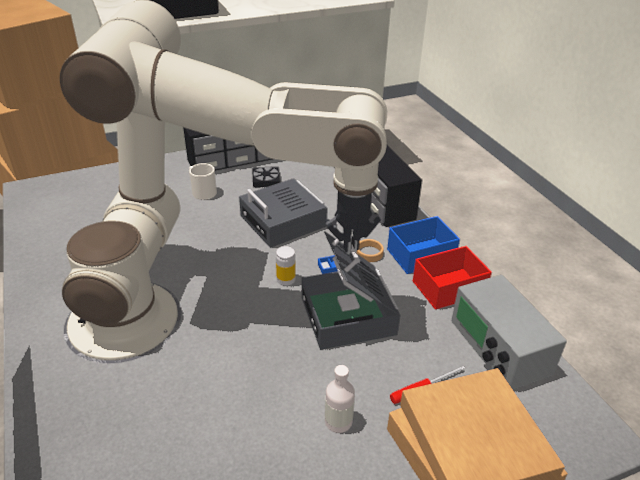

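The right cover is open and held still at about 45°. The left one is shut, and the can, tray, tape, mug, fan, bottle and screwdriver are where they were. I'm handing the job in.

```bash
python3 -c "
from rig import job_done
print(job_done())"
```

```text
the job is handed in; nothing more can be done
None
```

I lifted both covers by their handles and opened the heavier one, on the robot's right (y ≈ -187 mm). I handed the job in at about 23 s with the gripper still holding it at about 45°.

- **Weighing:** I lifted each cover about 3 cm and lowered it gently until it was shut. The right cover took about 3.9 N, then 3.7 N partly lowered; the left took about 2.1 N, then 1.7 N. That is roughly 0.7 against 0.35 N m about the hinge, which fits a cooler on the right and a blank on the left.
- **Opening angle:** The arm's position gives 45.7°, or about 45° once I allow for the bar slipping 3–4 mm in the pads, which I worked out from the arc. Fitting the cover's outline in the two pictures gave 44–45°, and I then opened it about 0.3° more. The side picture read about 1° lower than the other estimates.
- **At hand-in:** The arm held still for 0.8 s with about 7 N at the wrist. The last picture shows the left cover shut and the other things where they started.
- **Problem on the way:** My planned arc was slightly off and pushed the bar towards the hinge with about 18 N at around 33°. I corrected it before going on.

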